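# Free the stuck loading carriage and clamp it at its end stop

### The job

The loading carriage of the bench reader has stuck on its two shafts. Push it by its upright end plate until it breaks free and run it on gently under the hood, never letting it shoot forward or ram, until it sits fully home against the end stop hidden inside; then fold the cam lever on the carriage down flat to clamp it there. Leave the bottle, the marker and the timer beside the reader where they are.

Things in the scene. Friction and masses are not known exactly. Their poses are not given: they have to be found in the camera images.
- reader: Bench reader, fixed: aluminium base plate 504 x 176 mm, two steel shafts, white hood over the far end. Origin on the worktop, on the centre line; x runs along the shafts into the hood (the way home), y left, z up. Base from x = -126 to 378 mm, top at z = 20 mm; shaft support at x = -119 to -101 mm, top z = 53 mm; hood from x = 196 to 378 mm, top z = 146 mm. The end stop inside cannot be seen.
- carriage (a joint): Travel of the 1 kg carriage along reader x (m), larger = farther in. Starts at 0 to 0.02. Up to 0.05 an old wiper sticks to the frame: roughly 9 to 18 N move it there, juddering. Beyond, about 4 N move it and it stays where left. Fully home is at some value between 0.095 and 0.120, different each time.
- push_face (a point): Centre of the outer face (towards reader -x) of the upright steel plate at the open end of the carriage, where it is pushed; 88 mm above the worktop. Moves with the carriage, axes as the reader's; at reader x = -74 mm when the carriage reads 0. The plate is 6 mm thick, 80 mm wide, from z = 58 to 111 mm.
- buffer (a joint): How far the carriage has pressed in the light spring buffer on the end stop (m): 0 = untouched, 0.006 = fully in: a hard stop, carriage fully home. Its spring (1.2 N fully in) is weaker than the carriage's friction, so the carriage stays home when let go.
- lever (a joint): Cam lever of the carriage's brake (rad): 0 = open, 46 deg above level; starts at 0 to 0.15; 0.80 = flat, brake on, carriage held. Its level axis runs across the carriage, 49 mm from the push face towards the hood, 74 mm above the worktop; the lever points to the hood. 3 to 6 N down on its upper side close it; it stays where left. A press on its very end drives the carriage back.
- lever_grip (a point): Upper side of the black grip of the cam lever, 55 mm from its axis; x along the lever, z out of its upper side. The lever reaches 75 mm from its axis; grip 46 x 19 x 13 mm. Flat, its upper side is 81 mm above the worktop, 50 mm clear of the blue tube rack (110 mm along x, 130 mm across, top z = 115 mm) that is fixed on the carriage.
- amber_bottle: Bystander: amber reagent bottle with a screw cap, 52 mm across, 125 mm tall, standing beside the reader on its left. Origin at the centre of its foot.
- marker: Bystander: marker pen with a black cap, 140 mm long, 13 mm thick, lying beside the reader on its right. Origin under its middle.
- timer: Bystander: small white lab timer, 66 x 58 x 19 mm, lying beside the reader on its right near the open end. Origin under its middle.

How it is judged:
On the way:
1. the carriage is pushed fully home against the hidden end stop while the cam lever is still open, and stands still there (value of joint buffer above 0.0045 m and velocity of joint carriage below 0.02 m/s and value of joint lever below 0.4 rad), for 0.2 s.
At the end, for the whole second after the job is handed in: The carriage stands still, fully home: the buffer on the end stop is pressed in by at least 4.5 of its 6 mm; and the cam lever is folded down to within 0.11 rad (6 deg) of flat (value of joint buffer above 0.0045 m and value of joint lever above 0.69 rad and velocity of joint carriage between -0.005 and 0.005 m/s); the robot touches nothing.
It fails at once if the carriage shoots forward faster than 0.3 m/s (velocity of joint carriage above 0.3 m/s).
It fails at once if the carriage is rammed: the fingers press on it with more than 60 N (contact force between the fingers and reader above 60 N).
It fails at once if the bottle is displaced by more than 30 mm (distance of amber_bottle from where it was at the start of the episode above 0.03 m).
It fails at once if the marker is displaced by more than 30 mm (distance of marker from where it was at the start of the episode above 0.03 m).
It fails at once if the timer is displaced by more than 30 mm (distance of timer from where it was at the start of the episode above 0.03 m).
It also fails if it takes over 45 s, if anything falls off the work surface, if the arm or the gripper's body presses on something with over 40 N, if the wrist force passes 120 N, or if a joint passes its speed limit or range.

### The arm

A 6-joint arm with a two-finger parallel gripper is mounted at the origin on a cart in front of the work surface, level with it; the furniture and walls round the work are solid. World frame = base frame: x ahead of the robot, y to its left, z up, the work surface at z = 0. Lengths are in m, angles in rad, forces in N, time in s.
With the tool pointing down it reaches from about 0.275 to 0.825 m from the base axis. Payload 4.9 kg.
Tool frame: the origin (TCP) lies midway between the tips of the shut fingers; the grasp point (between the pads) lies manip.grip_point_offset behind it (manip.grip_point_offset is the distance from the TCP to the grasp point, in m); z points along the fingers, y is the line along which they close (so a half turn about z gives the same grasp; the last joint's range is limited). The gripper opens to 85 mm and grips with 20 to 120 N. Pads are 22 mm wide; open, the fingers measure 114 mm over their backs; the gripper's body (76 mm by 85 mm) begins 54 mm behind the grasp point. The pads swing forward as they close: fully open they stand 13 mm farther back than shut.
Start: joints at [-0.134, 0.326, -0.193, 1.052, 0, 1.437], TCP at [0.55, 0, 0.231] pointing down, gripper open.
Joint ranges: [-2.65, 2.65], [-0.97, 1.79], [-1.3, 1.35], [-1.93, 2.1], [-1.47, 1.37], [-3.14, 3.14]. Speed limits (rad/s): [2.57, 2.57, 3.14, 3.14, 3.14, 3.14].

### API

Orientations are given as a unit quaternion [w, x, y, z].
In Python, from station import manip, sensors, capture gives the robot as it stands (manip), with the cameras as plain functions and the readings (sensors).
- The arm moves only by the shell command python3 drive.py 'ROWS' [OPENING] [FORCE]. ROWS is a JSON list that holds a single list of rows (three levels of brackets), with 1 to 10 rows, each of 6 numbers: dx, dy, dz in shares of 500 mm (1.0 is 500 mm), then a rotation vector rx, ry, rz in a scale on which 1.0 is 2 rad; each row is the pose to reach, as a shift and turn from the pose commanded when the command began, along the tool's axes at that moment; what a row does not reach only later rows make up. A row lasts 1/8 s, in which the tool goes at most 0.0625 m and 0.188 rad, less where a joint would pass 70% of its speed; a pose out of reach is approached as far as the arm can. OPENING is the finger opening in m, set as the command begins (- or left out keeps the last). The fingers move at their own pace and stop on an object; FORCE is the grip in N (left out, the last holds). Time passes only in rows, so rows that do not move let the fingers close. It prints the time, the measured TCP pose, the force, the opening and the grip force at its end. A shift or turn number past 1, either way, is cut back to 1. Input that does not fit is refused with a message, and nothing moves.
- sensors.observe(): the state, without advancing time (a new reading comes with each control period).
- capture(name): name is "scene" or "side" or "wrist"; returns a dict with "image" (420x560x3 uint8, blue, green, red), "fx", "fy", "cx", "cy" (pixels), "rvec" (rotation vector, rad) and "tvec" (3), from world to camera coordinates, as OpenCV has them; the wrist camera has in their place "tool_from_camera" (4x4, takes a point from camera to tool coordinates, whose origin is the TCP and whose axes are the flange's). Camera axes: x right, y down, z forward; pixel columns grow to the right and rows downward; lengths in m; the calibration is good to about 2 mm. The wrist camera is an equidistant fisheye: a pixel r from the principal point sees the ray r / f radians off the axis. A picture is of the moment at which its call begins: read the wrist's pose just before it. There is no depth.
- manip.finish_job(): hands the job in; it is judged then, once.
The state is a dict: "time": time; "joint_pos": joint angles; "joint_velocities": joint speeds; "effort": joint torques, N m; "position": TCP position; "ee_rot": TCP orientation; "force": force on the tool from outside, world axes, zero at the start; "moment": the same for the moment, N m; "opening": finger opening in m; "finger_force": force on a finger pad.
Only numpy, scipy, OpenCV 4.12 (cv2) and the standard library are available. Lean on these libraries where they do the work, as an engineer would, in place of code of your own. Each camera call takes 0.05 s, during which the arm holds its last target. There are 200 camera calls.

## Working session

There is one attempt and no reset: what is moved stays moved. The work goes in short steps, Python scripts to look and compute and a shell command to move; the robot and the scene stay as the last step left them, time stands still between calls to the robot, and variables do not carry over. Pictures are saved under pics/ and viewed, at most 10 in all, crops included, and the job is handed in when it is done.

```bash
ls; mkdir -p pics; python3 - <<'E'
from station import manip, sensors, capture
import cv2,numpy as np
s=sensors.observe(); print({k:np.round(v,3).tolist() for k,v in s.items()}, manip.grip_point_offset)
a=capture("scene");b=capture("side")
for n,c in(("scene",a),("side",b)):
    cv2.imwrite(f"pics/{n}0.png",c["image"]); print(n,c["fx"],c["cx"],c["cy"],c["rvec"],c["tvec"])
import pickle;pickle.dump((a,b),open("c0.pkl","wb"))
E
```

```text
drive.py
pics
station.py
{'time': 0.0, 'joint_pos': [-0.134, 0.327, -0.194, 1.052, 0.0, 1.437], 'joint_velocities': [-0.002, -0.0, -0.001, 0.0, -0.0, 0.0], 'effort': [-0.001, -44.34, 26.244, 0.016, -0.0, -0.0], 'position': [0.549, 0.0, 0.231], 'ee_rot': [-0.001, 0.707, 0.707, -0.001], 'force': [0.355, -0.25, -0.326], 'moment': [-0.01, -0.029, -0.044], 'finger_force': 0.0, 'opening': 0.085} 0.0187
scene 387.87551495027975 278.3862247198102 204.73805764961543 [ 0.74457169 -2.59233601  1.1506003 ] [0.48665616 0.24169052 0.76450452]
side 433.42413479140976 279.8297525928225 209.13495071137535 [ 2.16260739 -0.18116182  0.07296107] [-0.5374252   0.1590019   0.86911855]
```

View pics/scene0.png

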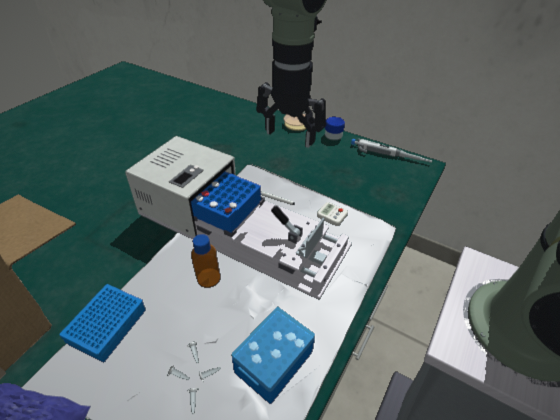

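View pics/side0.png

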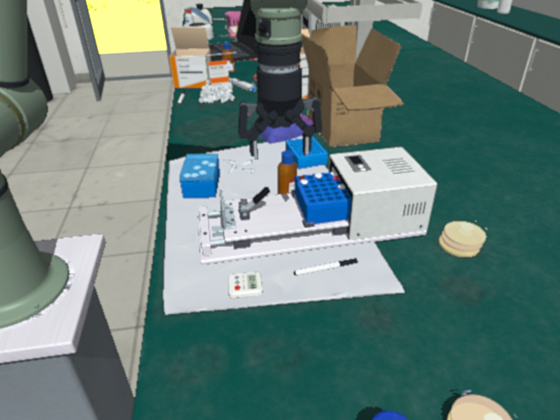

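The reader's white hood is at scene (180,185) and side (385,190). The push plate is at scene (315,240) and side (228,212), and the black lever is at scene (282,215) and side (258,197). I'll enlarge both views.

```bash
python3 - <<'E'
import cv2
a=cv2.imread("pics/scene0.png")[125:305,120:360]; cv2.imwrite("pics/a.png",cv2.resize(a,None,fx=3.3,fy=3.3,interpolation=cv2.INTER_CUBIC))
a=cv2.imread("pics/side0.png")[140:270,190:440]; cv2.imwrite("pics/b.png",cv2.resize(a,None,fx=3.2,fy=3.2,interpolation=cv2.INTER_CUBIC))
E
```

```text
(no output)
```

View pics/a.png

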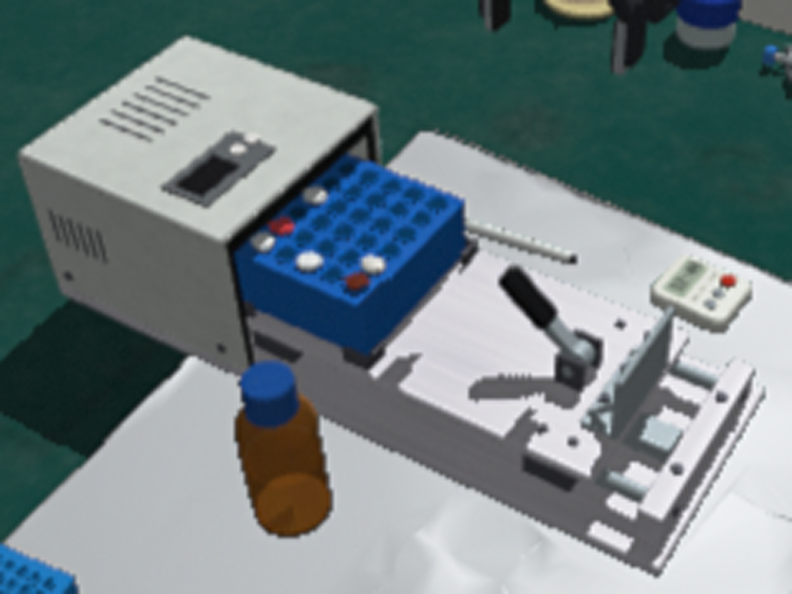

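View pics/b.png

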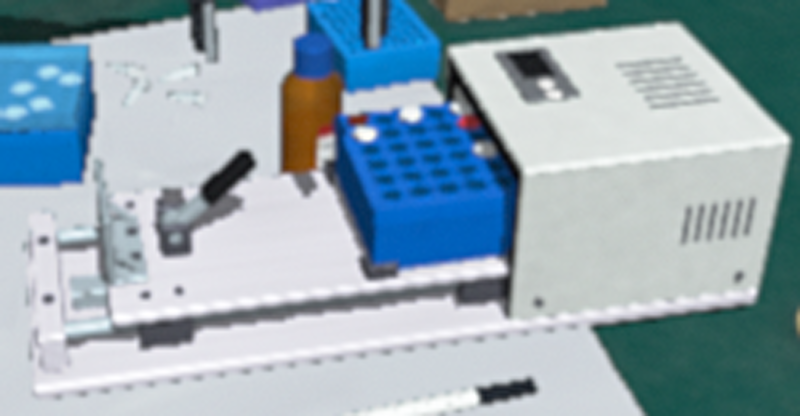

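Scene crop: hood-top corners (22,155), (185,38), (378,105) and (228,243), base corner about (658,572), plate top from (672,312) to (612,378), and lever tip about (515,270). Side crop: hood-top corners (448,45), (513,170), (790,140) and (680,22), base corner (35,393), plate top-left (98,160), and lever tip (248,157).

```bash
cat > fit.py <<'E'
import pickle,cv2,numpy as np
from scipy.optimize import least_squares
A,B=pickle.load(open("c0.pkl","rb"))
def proj(c,P):
    K=np.array([[c["fx"],0,c["cx"]],[0,c["fy"],c["cy"]],[0,0,1]])
    return cv2.projectPoints(np.float64(P),c["rvec"],c["tvec"],K,None)[0][:,0]
def W(p,P):
    c,s=np.cos(p[2]),np.sin(p[2]);P=np.float64(P)
    return np.c_[p[0]+c*P[:,0]-s*P[:,1],p[1]+s*P[:,0]+c*P[:,1],P[:,2]]
def pts(p):
    w,c,t=p[3:6]; a=np.radians(46)-t
    h=[[.196,w,.146],[.196,-w,.146],[.378,-w,.146],[.378,w,.146]]
    tip=[-.025+c+.075*np.cos(a),0,.074+.075*np.sin(a)]
    pl=[[-.074+c,-.04,.111],[-.074+c,.04,.111]]
    return h+[[-.126,.088,0]]+pl+[tip], h+[[-.126,-.088,0],pl[1],tip]
s=lambda L:np.array(L)/3.3+[120,125]
oa=s([[228,243],[378,105],[185,38],[22,155],[658,574],[672,312],[612,378],[513,272]])
ob=np.array([[448,45],[513,170],[790,140],[680,22],[35,393],[98,160],[246,155]])/3.2+[190,140]
def f(p):
    a,b=pts(p);return np.r_[(proj(A,W(p,a))-oa).ravel(),(proj(B,W(p,b))-ob).ravel()]
if __name__=="__main__":
    r=least_squares(f,[.6,0,0,.08,.01,.05],loss="soft_l1")
    r2=[least_squares(f,[.6,0,y,.08,.01,.05],loss="soft_l1") for y in(-2,-1,0,1,2,3)]
    r=min(r2,key=lambda r:r.cost)
    p=r.x;print(p.round(4),r.cost);print(f(p).reshape(-1,2).round(1).tolist())
    print("camera",[(-cv2.Rodrigues(c["rvec"])[0].T@c["tvec"].ravel()).round(2) for c in(A,B)])
    for n,q in(("face",[-.074+p[4],0,.088]),("axis",[-.025+p[4],0,.074])): print(n,W(p,[q]).round(4))
E
python3 fit.py
```

```text
[ 0.4971  0.0833  0.0256  0.0851  0.0098 -0.0292] 24.82748854060822
[[-0.7, -2.5], [0.2, -0.7], [0.3, -1.8], [-0.4, -2.9], [0.1, 4.6], [0.2, -2.6], [1.3, 1.2], [-1.2, -2.3], [-1.0, 0.1], [2.0, -1.1], [-0.5, -1.5], [-0.0, -0.2], [-1.1, 6.1], [-0.5, -0.9], [0.3, -2.2]]
camera [array([0.21, 0.6 , 0.69]), array([ 0.44, -0.71,  0.61])]
face [[0.4329 0.0817 0.088 ]]
axis [[0.4819 0.0829 0.074 ]]
```

```bash
for z in .01 .02; do sed "s/\.088,0\]/.088,$z]/g" fit.py > f2.py; python3 f2.py; done
```

```text
[ 0.4972  0.0836  0.0245  0.0851  0.0095 -0.0273] 19.242312680968734
[[-0.9, -2.5], [0.2, -0.7], [0.3, -1.8], [-0.5, -3.0], [0.3, 1.9], [0.2, -2.5], [1.2, 1.4], [-1.2, -2.2], [-0.9, 0.1], [2.0, -1.2], [-0.4, -1.5], [0.1, -0.2], [-1.6, 2.3], [-0.6, -1.0], [0.2, -2.2]]
camera [array([0.21, 0.6 , 0.69]), array([ 0.44, -0.71,  0.61])]
face [[0.4328 0.0821 0.088 ]]
axis [[0.4818 0.0833 0.074 ]]
[ 0.4969  0.084   0.0238  0.0851  0.0098 -0.0253] 18.16024699402587
[[-0.8, -2.4], [0.2, -0.6], [0.4, -1.8], [-0.4, -2.9], [0.7, -0.7], [0.2, -2.4], [1.2, 1.5], [-1.3, -2.1], [-1.0, 0.0], [1.7, -1.2], [-0.7, -1.5], [-0.0, -0.2], [-2.4, -1.4], [-0.6, -1.1], [0.2, -2.3]]
camera [array([0.21, 0.6 , 0.69]), array([ 0.44, -0.71,  0.61])]
face [[0.4327 0.0824 0.088 ]]
axis [[0.4817 0.0836 0.074 ]]
```

The fit puts the push face at about (0.433, 0.082) with reader yaw about 0.024, the carriage at about 0.01 and the lever open. I'll go above the open end with the fingers shut, turned so a finger's side does the pushing.

The rows are not in the units I measure in: shifts go in shares of 500 mm and turns go in shares of 2 rad. I convert before sending: -0.161 m / 0.5 = -0.322, 0.081 m / 0.5 = 0.162, -1.595 rad / 2 = -0.7975.

```bash
python3 drive.py '[[[0.162,-0.322,0,0,0,-0.7975],[0.162,-0.322,0,0,0,-0.7975],[0.162,-0.322,0,0,0,-0.7975],[0.162,-0.322,0,0,0,-0.7975],[0.162,-0.322,0,0,0,-0.7975],[0.162,-0.322,0,0,0,-0.7975],[0.162,-0.322,0,0,0,-0.7975],[0.162,-0.322,0,0,0,-0.7975],[0.162,-0.322,0,0,0,-0.7975],[0.162,-0.322,0,0,0,-0.7975]]]' 0 60
python3 drive.py '[[[0,0,0.1,0,0,0],[0,0,0.2,0,0,0],[0,0,0.3,0,0,0],[0,0,0.3,0,0,0],[0,0,0.3,0,0,0]]]'
python3 - <<'E'
from station import manip, sensors, capture
import cv2,numpy as np
s=sensors.observe(); print({k:np.round(v,3).tolist() for k,v in s.items()})
a=capture("scene")["image"][125:305,200:380];b=capture("side")["image"][120:300,160:340]
cv2.imwrite("pics/c.png",cv2.resize(np.hstack([a,b]),None,fx=2.2,fy=2.2,interpolation=cv2.INTER_CUBIC))
E
```

```text
time: 1.35
position: [0.3887, 0.081, 0.231]
ee_rot: [-0.0, -0.012, 1.0, -0.0]
force: [-0.4, -0.6, 0.2]
opening: 0.0
finger_force: 0.0
time: 1.98
position: [0.3898, 0.081, 0.0824]
ee_rot: [0.0, -0.012, 1.0, 0.0]
force: [0.3, -0.8, -0.7]
opening: 0.0001
finger_force: 0.0
{'time': 1.975, 'joint_pos': [0.019, 0.233, -0.772, 0.564, 0.0, -0.004], 'joint_velocities': [0.0, -0.024, 0.019, -0.007, -0.002, -0.004], 'effort': [0.005, -30.529, 17.738, 0.067, -0.001, 0.006], 'position': [0.39, 0.081, 0.082], 'ee_rot': [0.0, -0.012, 1.0, 0.0], 'force': [0.257, -0.788, -0.697], 'moment': [0.014, -0.098, -0.009], 'finger_force': 0.0, 'opening': 0.0}
```

View pics/c.png

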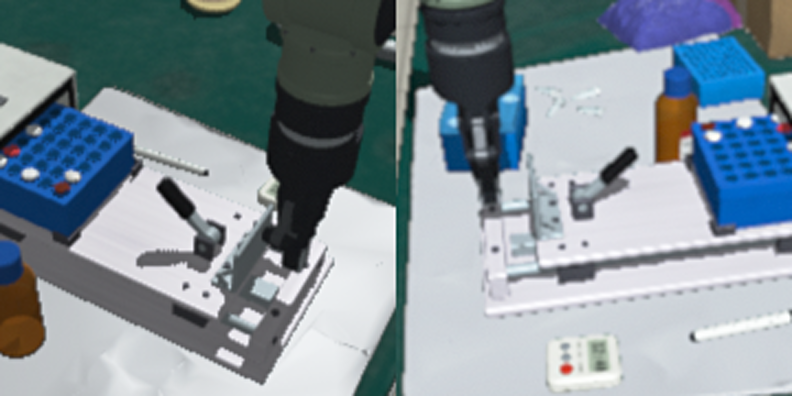

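The shut fingers stand just outside the plate, centred on it. I'll approach slowly.

Converted, -0.032 m / 0.5 = -0.064, -0.029 m / 0.5 = -0.058.

```bash
python3 drive.py '[[[-0.016,0,0,0,0,0],[-0.032,0,0,0,0,0],[-0.044,0,0,0,0,0],[-0.052,0,0,0,0,0],[-0.058,0,0,0,0,0],[-0.064,0,0,0,0,0]]]'
python3 drive.py '[[[-0.004,0,0,0,0,0],[-0.008,0,0,0,0,0],[-0.012,0,0,0,0,0],[-0.016,0,0,0,0,0]]]'
python3 drive.py '[[[-0.004,0,0,0,0,0],[-0.008,0,0,0,0,0],[-0.012,0,0,0,0,0],[-0.016,0,0,0,0,0]]]'
```

```text
time: 2.82
position: [0.419, 0.0818, 0.0808]
ee_rot: [-0.002, -0.012, 1.0, -0.0]
force: [-8.4, -0.6, 6.6]
opening: 0.0004
finger_force: 4.1
time: 3.32
position: [0.4244, 0.082, 0.0804]
ee_rot: [-0.004, -0.012, 1.0, -0.0]
force: [-8.8, -1.0, 8.1]
opening: -0.0
finger_force: 4.8
time: 3.82
position: [0.4324, 0.0822, 0.0804]
ee_rot: [-0.004, -0.012, 1.0, 0.0]
force: [-10.6, 0.5, 8.5]
opening: 0.0002
finger_force: 5.0
```

Converted, -0.014 m / 0.5 = -0.028, -0.012 m / 0.5 = -0.024.

```bash
for i in 1 2 ; do python3 drive.py '[[[-0.004,0,0,0,0,0],[-0.008,0,0,0,0,0],[-0.012,0,0,0,0,0],[-0.016,0,0,0,0,0],[-0.02,0,0,0,0,0],[-0.024,0,0,0,0,0],[-0.028,0,0,0,0,0]]]' | grep -E "time|pos|^force"; done
```

```text
time: 4.7
position: [0.4465, 0.0826, 0.0805]
force: [-9.7, -0.1, 7.1]
time: 5.58
position: [0.4625, 0.0831, 0.0805]
force: [-4.8, 0.8, -0.9]
```

```bash
python3 drive.py '[[[-0.006,0,0,0,0,0],[-0.012,0,0,0,0,0],[-0.018,0,0,0,0,0],[-0.024,0,0,0,0,0],[-0.03,0,0,0,0,0],[-0.036,0,0,0,0,0],[-0.042,0,0,0,0,0],[-0.048,0,0,0,0,0],[-0.054,0,0,0,0,0],[-0.06,0,0,0,0,0]]]'
python3 drive.py '[[[-0.004,0,0,0,0,0],[-0.008,0,0,0,0,0],[-0.012,0,0,0,0,0],[-0.016,0,0,0,0,0]]]'
python3 drive.py '[[[-0.004,0,0,0,0,0],[-0.008,0,0,0,0,0],[-0.012,0,0,0,0,0]]]'
```

```text
time: 6.82
position: [0.4952, 0.0835, 0.0813]
ee_rot: [-0.0, -0.012, 1.0, -0.0]
force: [-4.1, -0.1, -3.8]
opening: 0.0002
finger_force: 2.1
time: 7.32
position: [0.5032, 0.0837, 0.0813]
ee_rot: [0.0, -0.012, 1.0, -0.0]
force: [-4.1, -0.1, -2.7]
opening: 0.0
finger_force: 2.1
time: 7.7
position: [0.509, 0.0839, 0.0813]
ee_rot: [-0.0, -0.012, 1.0, 0.0]
force: [-4.8, 0.9, -1.7]
opening: 0.0
finger_force: 2.4
```

Converted, -0.004 m / 0.5 = -0.008, -0.002 m / 0.5 = -0.004.

```bash
for i in 1 2 3; do python3 drive.py '[[[-0.004,0,0,0,0,0],[-0.008,0,0,0,0,0]]]' | grep -E "time|pos|^force"; done
```

```text
time: 7.95
position: [0.5128, 0.0841, 0.0813]
force: [-5.2, -0.6, -0.1]
time: 8.2
position: [0.5133, 0.0841, 0.0813]
force: [-18.9, -0.1, 13.4]
time: 8.45
position: [0.5133, 0.0841, 0.0812]
force: [-28.5, -1.1, 24.1]
```

The force jumped while the motion stopped, so this is the hard stop. I'll hold it there briefly, then back off and rise.

Converted, -0.09 m / 0.5 = -0.18, -0.06 m / 0.5 = -0.12.

```bash
python3 drive.py '[[[0,0,0,0,0,0],[0,0,0,0,0,0],[0,0,0,0,0,0]]]'|grep -E "pos|^force"
python3 drive.py '[[[0.006,0,0,0,0,0],[0.012,0,0,0,0,0],[0.018,0,0,0,0,0],[0.028,0,0,0,0,0],[0.048,0,0,0,0,0],[0.08,0,0,0,0,0],[0.08,0,-0.12,0,0,0],[0.08,0,-0.18,0,0,0],[0.08,0,-0.18,0,0,0]]]'
python3 - <<'E'
from station import manip, sensors, capture
import cv2,numpy as np,pickle
a=capture("scene");b=capture("side");pickle.dump((a,b),open("c1.pkl","wb"))
a=a["image"][150:310,200:360];b=b["image"][140:300,200:360]
cv2.imwrite("pics/d.png",cv2.resize(np.hstack([a,b]),None,fx=2.5,fy=2.5,interpolation=cv2.INTER_CUBIC))
E
```

```text
position: [0.5133, 0.0841, 0.0811]
force: [-23.5, -1.2, 18.6]
time: 9.95
position: [0.4833, 0.0833, 0.1741]
ee_rot: [0.003, -0.012, 1.0, 0.0]
force: [0.5, 0.3, -0.5]
opening: 0.0005
finger_force: 0.0
```

View pics/d.png

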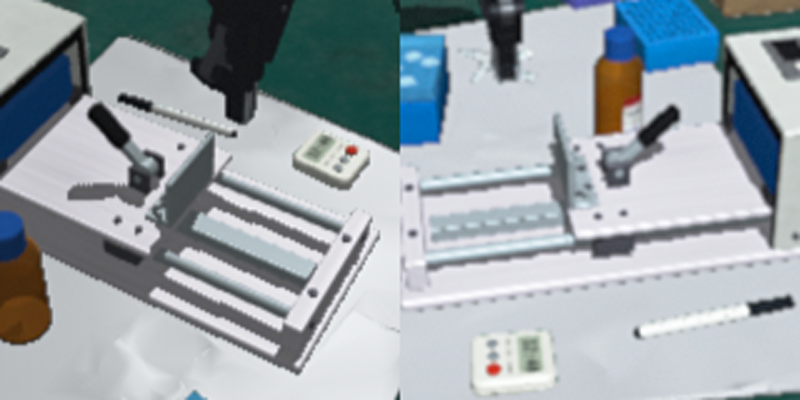

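The carriage is home (the rack is fully under the hood), the lever is open at left (112,125), and the bystanders are untouched. Next I'll move above the lever and press.

Converted, -0.117 m / 0.5 = -0.234, -0.08 m / 0.5 = -0.16.

```bash
python3 drive.py '[[[-0.08,0,0,0,0,0],[-0.16,0,0,0,0,0],[-0.234,0,0,0,0,0],[-0.234,0,0,0,0,0],[-0.234,0,0.04,0,0,0],[-0.234,0,0.08,0,0,0],[-0.234,0,0.08,0,0,0]]]'
python3 - <<'E'
from station import manip, sensors, capture
import cv2,numpy as np
a=capture("scene")["image"][130:270,200:340];b=capture("side")["image"][120:260,220:360]
cv2.imwrite("pics/e.png",cv2.resize(np.hstack([a,b]),None,fx=2.8,fy=2.8,interpolation=cv2.INTER_CUBIC))
E
```

```text
time: 10.92
position: [0.5948, 0.086, 0.1286]
ee_rot: [-0.003, -0.012, 1.0, -0.0]
force: [0.1, -0.2, -0.8]
opening: -0.0
finger_force: 0.0
```

View pics/e.png

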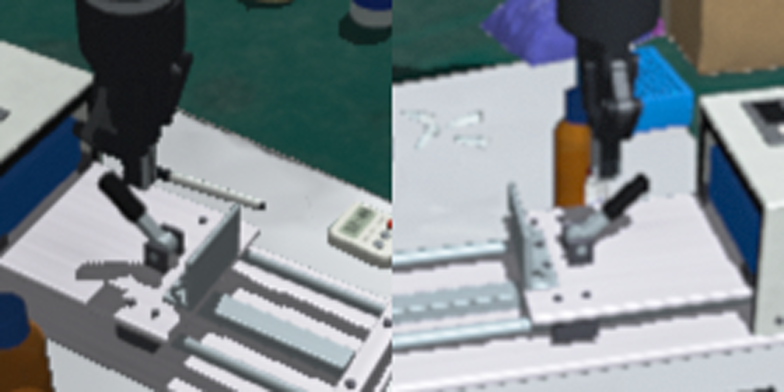

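```bash
python3 - <<'E'
from fit import *
p=[.4972,.0836,.0245]
# lever points from d.png: grip tip centre, in scene/side pixels; triangulate
def tri(ua,ub):
    g=lambda X:np.r_[proj(A,[X])[0]-ua,proj(B,[X])[0]-ub]
    r=least_squares(g,[.6,.08,.1]);return r.x.round(4),r.fun.round(1)
o=lambda a,b:(np.array(a)/2.8+[200,130],(np.array(b)-[392,0])/2.8+[220,120])
print("tip",tri(*o((108,180),(642,184)))); print("gripend",tri(*o((135,213),(612,213))));print("axis",tri(*o((165,245),(577,240))))
print("finger",tri(*o((146,186),(606,182))))
for n,X in(("tcp",[.5948,.086,.1286]),("axis",[.573,.0857,.074])):
    print(n,(proj(A,[X])[0]-[200,130])*2.8,(proj(B,[X])[0]-[220,120])*2.8+[392,0])
E
```

```text
tip (array([0.6253, 0.0867, 0.1188]), array([-0.1, -0.1, -0.1,  0.1]))
gripend (array([0.6011, 0.0861, 0.0948]), array([-0.2, -0.2, -0.3,  0.2]))
axis (array([0.5728, 0.0855, 0.073 ]), array([-0.2, -0.1, -0.2,  0.1]))
finger (array([0.5938, 0.0819, 0.1255]), array([-0.9, -0.7, -0.9,  0.6]))
tcp [139.26022119 183.52650539] [603.6698292  177.51750518]
axis [164.09028574 243.80342646] [576.56917572 239.21058664]
```

Axis (0.573, 0.0855) and the lever's y agree with the TCP. Pressing down with a slight advance.

Converted, 0.024 m / 0.5 = 0.048, 0.02 m / 0.5 = 0.04.

```bash
python3 drive.py '[[[-0.002,0,0.008,0,0,0],[-0.004,0,0.016,0,0,0],[-0.006,0,0.024,0,0,0],[-0.008,0,0.032,0,0,0],[-0.01,0,0.04,0,0,0],[-0.012,0,0.048,0,0,0]]]'
python3 drive.py '[[[-0.002,0,0.008,0,0,0],[-0.004,0,0.016,0,0,0],[-0.006,0,0.024,0,0,0],[-0.006,0,0.032,0,0,0]]]'
```

```text
time: 11.78
position: [0.6045, 0.0862, 0.1074]
ee_rot: [0.0, -0.012, 1.0, 0.0]
force: [0.5, -0.4, 1.7]
opening: -0.0002
finger_force: 1.0
time: 12.28
position: [0.6074, 0.0863, 0.0911]
ee_rot: [0.0, -0.012, 1.0, 0.0]
force: [1.1, 0.9, 3.1]
opening: -0.0001
finger_force: 1.2
```

Converted, 0.004 m / 0.5 = 0.008, 0.002 m / 0.5 = 0.004.

```bash
for i in 1 2 3 4; do python3 drive.py '[[[0,0,0.004,0,0,0],[0,0,0.008,0,0,0]]]' | grep -E "time|pos|^force"; done
```

```text
time: 12.52
position: [0.6071, 0.0863, 0.0872]
force: [1.7, 0.0, 1.9]
time: 12.78
position: [0.6075, 0.0863, 0.0835]
force: [2.4, -0.5, 3.1]
time: 13.02
position: [0.6077, 0.0863, 0.0807]
force: [-3.4, -0.4, 20.8]
time: 13.28
position: [0.6079, 0.0863, 0.0802]
force: [-10.1, -0.8, 42.9]
```

The lever is flat at z = 0.0805 with a hard stop. I'll rise and check.

Converted, -0.14 m / 0.5 = -0.28, 0.12 m / 0.5 = 0.24.

```bash
python3 drive.py '[[[0,0,-0.008,0,0,0],[0,0,-0.016,0,0,0],[0,0,-0.028,0,0,0],[0,0,-0.1,0,0,0],[0,0,-0.2,0,0,0],[0.12,0,-0.28,0,0,0],[0.24,0,-0.28,0,0,0],[0.24,0,-0.28,0,0,0]]]'
python3 - <<'E'
from station import manip, sensors, capture
import cv2,numpy as np
a=capture("scene")["image"][150:310,200:360];b=capture("side")["image"][140:300,200:360]
cv2.imwrite("pics/f.png",cv2.resize(np.hstack([a,b]),None,fx=2.5,fy=2.5,interpolation=cv2.INTER_CUBIC))
E
```

```text
time: 14.28
position: [0.4813, 0.0835, 0.2146]
ee_rot: [-0.003, -0.012, 1.0, 0.0]
force: [0.8, -0.3, 0.9]
opening: 0.0001
finger_force: 0.0
```

View pics/f.png

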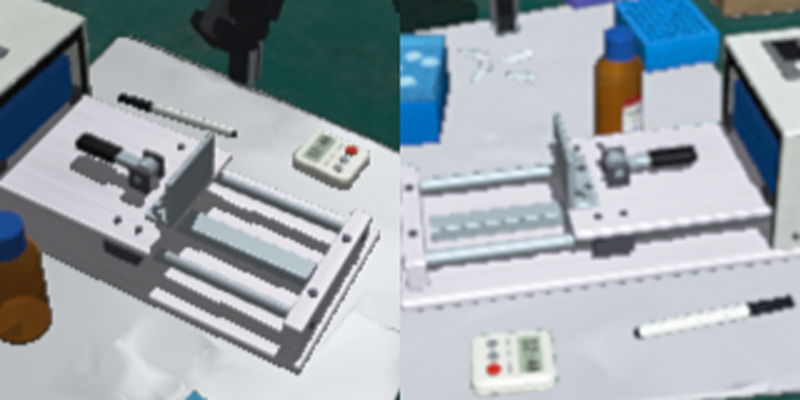

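The lever is flat, the carriage has not moved from its home position, and the bystanders are in place.

```bash
python3 drive.py '[[[0,0,0,0,0,0],[0,0,0,0,0,0]]]'|head -2; python3 -c "
from station import manip, sensors, capture
print(manip.finish_job())"
```

```text
time: 14.62
position: [0.4881, 0.0833, 0.2149]
the job is handed in; nothing more can be done
None
```

I pushed the carriage home against the hidden end stop and folded the cam lever flat to clamp it. The bottle, marker and timer look undisturbed in the last pictures, and I handed the job in at about 14.6 s; no verdict came back.

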